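Charge a tray of glass pieces through the slide-gate hopper

TASK

Close the hopper's slide gate, push the metal tray fully home under the hopper and turn the cam lever to lock it there; then put every loose glass piece on the bench into the hopper. With all of them in, pull the gate knob fully out so that they drop into the tray, push the knob fully home again, turn the lever back to free the tray, and draw the tray out to its end stop with all the glass in it. Leave the other things on the bench where they stand.

Things in the scene. Friction and masses are not known exactly. Their poses are not given: they have to be found in the camera images.
- charger: fixed red batch charger on a dark base plate (10 mm thick, x -115..75, y -65..175 mm). Origin on the bench under the hopper's centre, z up. Hopper carried from its +x side; gate knob on its -x side, tray comes out to +y, cam lever at the -x +y side.
- hopper_mouth (a point): centre of the hopper's open top, z 130 mm. Inside 70 mm along the charger's x by 76 mm along y, walls 5 mm, 52 mm deep to the shut gate (top at z 78 mm). It is carried by a red upright on its +x side only (x 61-71 mm, y +-45, up to z 110 mm).
- channel_end (a point): the channel's 7 mm high end stop, 160 mm to the charger's +y of the hopper's centre, z 17 mm. The channel runs along y between two aluminium rails 105 mm apart (tops z 24 mm), with a back stop under the hopper's -y side.
- gate (a joint): slide of the hopper's gate, m: 0 = pushed home (hopper shut), 0.065 = fully out (hopper open); it moves along the charger's -x. An over-centre spring detent holds it at either end and draws it there from past the middle; it takes about 5 N to leave an end. Starts out. Glass in the hopper falls through when it is out.
- gate_knob (a point): centre of the gate's black round knob (diameter 28 mm, 24 mm long along the charger's x, axis along x), at z 80 mm; 75 mm to the -x of the hopper's centre when home, 140 mm when out. Can be pinched from above with the fingers closing along the charger's y.
- cam_lever (a joint): cam lever, rad, turning about a vertical axis, clockwise seen from above as it grows: 0 = free (handle points to the charger's -x), 1.57 = locked (handle points to +y, steel nose lies across the channel, 2 mm clear of a tray that is home). Stays where it is left; about 0.08 N m of friction. Starts near 0.
- lever_pivot (a point): the lever's axis, 90 mm to the -x and 60 mm to the +y of the hopper's centre, z 30 mm
- lever_post (a point): top centre of the yellow upright post at the lever's end (diameter 16 mm, top at z 80 mm, the post's free part is 38 mm high), 55 mm from the pivot
- tray: loose open aluminium tray 100 x 100 x 45 mm high, walls 4 mm, about 350 g, running on the base plate (underside z 10 mm) in the channel. Origin under its centre; its axes are the charger's. Home: its origin lies under the hopper's centre (charger y = 0). Against the end stop: charger y = 106 mm. Starts somewhere part-way out. It can be slid by its post.
- tray_post (a point): top centre of the tray's black upright post (diameter 16 mm, free height 42 mm, top at z 86 mm on the charger), on a tongue 80 mm to the +y of the tray's centre
- glass1: amber pressed-glass piece, 26 x 26 mm square, lower 14 mm full width, then an 18 x 18 mm table to 20 mm height, 35 g, lying loose on the bench; may be absent. Origin at the centre of its underside, z up.
- glass2: green pressed-glass piece, 26 x 26 mm square, lower 14 mm full width, then an 18 x 18 mm table to 20 mm height, 35 g, lying loose on the bench; may be absent. Origin at the centre of its underside, z up.
- glass3: blue pressed-glass piece, 26 x 26 mm square, lower 14 mm full width, then an 18 x 18 mm table to 20 mm height, 35 g, lying loose on the bench; may be absent. Origin at the centre of its underside, z up.
- glass4: red pressed-glass piece, 26 x 26 mm square, lower 14 mm full width, then an 18 x 18 mm table to 20 mm height, 35 g, lying loose on the bench; may be absent. Origin at the centre of its underside, z up.
- lamp_base: bystander: dark wooden lamp base, 100 mm square plinth with a post, 150 mm high; origin under its centre
- jar: bystander: jar, diameter 60 mm, 75 mm high; origin under its centre
- foil_roll: bystander: copper foil roll lying flat, diameter 68 mm, 12 mm high; origin under its centre
- brush: bystander: brush lying on the bench; origin under its middle

How it is judged:
On the way, in this order (a step that is already met when the one before it is completed fails the run):
1. the tray is fully home under the hopper and the cam lever is locked (y of tray in the frame of charger between -0.01 and 0.008 m and value of joint cam_lever above 1.35 rad), for 0.2 s.
2. gate home, tray locked, every glass piece in the hopper (all of step 1 and value of joint gate below 0.006 m and x of glass1 in the frame of charger between -0.038 and 0.038 m and y of glass1 in the frame of charger between -0.041 and 0.041 m and z of glass1 in the frame of charger between 0.068 and 0.14 m and x of glass2 in the frame of charger between -0.038 and 0.038 m and y of glass2 in the frame of charger between -0.041 and 0.041 m and z of glass2 in the frame of charger between 0.068 and 0.14 m and x of glass3 in the frame of charger between -0.038 and 0.038 m and y of glass3 in the frame of charger between -0.041 and 0.041 m and z of glass3 in the frame of charger between 0.068 and 0.14 m and x of glass4 in the frame of charger between -0.038 and 0.038 m and y of glass4 in the frame of charger between -0.041 and 0.041 m and z of glass4 in the frame of charger between 0.068 and 0.14 m), for 0.3 s.
3. gate fully out and all glass dropped into the locked tray (all of step 1 and value of joint gate above 0.057 m and x of glass1 in the frame of tray between -0.048 and 0.048 m and y of glass1 in the frame of tray between -0.048 and 0.048 m and z of glass1 in the frame of tray between -0.002 and 0.055 m and x of glass2 in the frame of tray between -0.048 and 0.048 m and y of glass2 in the frame of tray between -0.048 and 0.048 m and z of glass2 in the frame of tray between -0.002 and 0.055 m and x of glass3 in the frame of tray between -0.048 and 0.048 m and y of glass3 in the frame of tray between -0.048 and 0.048 m and z of glass3 in the frame of tray between -0.002 and 0.055 m and x of glass4 in the frame of tray between -0.048 and 0.048 m and y of glass4 in the frame of tray between -0.048 and 0.048 m and z of glass4 in the frame of tray between -0.002 and 0.055 m), for 0.2 s.
4. gate fully home again (value of joint gate below 0.006 m), for 0.2 s.
5. lever turned back to free (value of joint cam_lever below 0.25 rad), for 0.2 s.
At the end, for the whole second after the job is handed in: gate home within 6 mm, lever within 0.25 rad of free, tray flat in its channel within 10 mm of the end stop (charger y 95 to 115 mm), every glass piece lying in the tray, all at rest and released (value of joint gate below 0.006 m and value of joint cam_lever below 0.25 rad and y of tray in the frame of charger between 0.095 and 0.115 m and x of tray in the frame of charger between -0.01 and 0.01 m and angle between tray's own z axis and vertical below 0.1 rad and linear speed of tray below 0.02 m/s and x of glass1 in the frame of tray between -0.048 and 0.048 m and y of glass1 in the frame of tray between -0.048 and 0.048 m and z of glass1 in the frame of tray between -0.002 and 0.055 m and x of glass2 in the frame of tray between -0.048 and 0.048 m and y of glass2 in the frame of tray between -0.048 and 0.048 m and z of glass2 in the frame of tray between -0.002 and 0.055 m and x of glass3 in the frame of tray between -0.048 and 0.048 m and y of glass3 in the frame of tray between -0.048 and 0.048 m and z of glass3 in the frame of tray between -0.002 and 0.055 m and x of glass4 in the frame of tray between -0.048 and 0.048 m and y of glass4 in the frame of tray between -0.048 and 0.048 m and z of glass4 in the frame of tray between -0.002 and 0.055 m and linear speed of each of glass1, glass2, glass3, glass4 below 0.03 m/s); the robot touches nothing.
It fails at once if a bystander (lamp base, jar, foil roll or brush) is shifted by more than 30 mm (distance of any of lamp_base, jar, foil_roll, brush from where it was at the start of the episode above 0.03 m).
Of glass1, glass2, glass3, glass4 only 2 to 4 are there at a start; the rules pass over those that are not, and their reading is None.
At some moment in a run one of glass1, glass2, glass3, glass4 may be knocked a few centimetres aside while the robot is not near it.
Once in a run the grip may slacken for a moment while it holds something.
It also fails if it takes over 210 s, if anything falls off the work surface, if the arm or the gripper's body presses on something with over 40 N, if the wrist force passes 120 N, or if a joint passes its speed limit or range.

ROBOT

A 7-joint arm with a two-finger parallel gripper is mounted at the origin on the work surface. World frame = base frame: x ahead of the robot, y to its left, z up, the work surface at z = 0. Lengths are in m, angles in rad, forces in N, time in s.
With the tool pointing down it reaches from about 0.35 to 0.9 m from the base axis. Payload 8.1 kg.
Tool frame: the origin (TCP) lies at the very end of the fingers, on their centre line; the grasp point (between the pads) lies 19 mm behind it; z points along the fingers, y is the line along which they close (so a half turn about z gives the same grasp; the last joint's range is limited). The gripper opens to 92 mm and grips with 3 to 60 N. Pads are 19 mm wide; open, the fingers measure 130 mm over their backs; the gripper's body (75 mm by 190 mm) begins 47 mm behind the grasp point.
Start: joints at [1.23, 0.434, 0.025, 1.573, -0.012, 1.134, -0.075], TCP at [0.147, -0.607, 0.227] pointing down, gripper open.
Joint ranges: [-2.62, 2.62], [-0.44, 2.09], [-1.27, 1.32], [0.08, 2.57], [-1.32, 4.46], [0.12, 2], [-2.74, 2.74]. Speed limits (rad/s): [2.22, 2.22, 3.01, 3.01, 3.14, 3.14, 3.14].

INTERFACE

Orientations are given as a rotation vector (axis times angle).
In Python, from cell import observe, get_image, sign_off, find_in, trace, place_of gives the robot as it stands. The module is installed in compiled form; this text tells all that it offers.
- The arm moves only by the shell command python3 -m handwheel 'ROWS' [OPENING] [FORCE]. ROWS is JSON, a list of rows, each a list of 6 numbers: the shift along the tool's x, y, z each as a share of 0.02 m, from -1 to 1, then the turn, a rotation vector about the tool's x, y, z each as a share of 4 degrees, from -1 to 1. A call has 1 to 8 rows; each row shifts and turns the commanded pose from where the row before left it, along the tool's axes as they then stand; what a row does not reach is not made up. A row lasts 1/12 s, in which the tool goes at most 41.7 mm and 7.16 degrees, less where a joint would pass 70% of its speed; a pose out of reach is approached as far as the arm can. A call with a number of a shift or a turn outside -1 to 1 is refused whole. A call with a gripper value outside its range is refused whole. OPENING is the opening, from 0 (shut) to 1 (fully open), set as the call begins (- or left out, the last holds). The fingers move at their own pace and stop on an object; FORCE is the grip in N (left out, the last holds). Time passes only in rows, so rows that do not move let the fingers close. It gives the time, the measured TCP pose, the force, the opening and the grip force at its end, in the units of the state.
- observe(): the state, without advancing time (a new reading comes with each control period).
- get_image(name): name is "side" or "top"; returns a dict with "image" (420x560x3 uint8, red, green, blue), "fx", "fy", "cx", "cy" (pixels), "position" and "orientation" of the camera in the world. Camera axes: x right, y down, z forward; pixel columns grow to the right and rows downward; lengths in m; the calibration is good to about 2 mm. A picture is of the moment at which its call begins. There is no depth.
- sign_off(): hands the job in; it is judged then, once.
Trained networks look in the newest picture that a camera, given by its name, has taken for a name from the list of things; names that differ only in an ending like _2 or _b are one class to them, and where a whole thing is asked for, a point or a joint stands for the part that bears it (a point fixed in the world has none). Each returns a list of dicts, best first, with "score" (0 to 1); they miss things now and then, are a little off and sometimes report something else, mostly with a low value. They report only what shows in the picture. A call takes as long as a camera call.
- find_in(label, camera): "rect" ([centre column, centre row, width, height] as shares, 0 to 1, of the picture: columns of its width, rows of its height, round what is visible of it).
- trace(label, camera): "region" (420x560 bool, what is visible of it) and "rect" ([centre column, centre row, width, height] as shares, 0 to 1, of the picture: columns of its width, rows of its height, round what is visible of it).
- place_of(label, camera): "point" ([column, row] as shares, 0 to 1, of the picture: columns of its width, rows of its height: a listed point, or the origin of a listed thing).
The state is a dict: "clock": time; "joints": joint angles; "dq": joint speeds; "joint_efforts": joint torques, N m; "position": TCP position; "ee_rot": TCP orientation; "force": force on the tool from outside, world axes, zero at the start; "ft_torque": the same for the moment, N m; "width": opening from 0.0 (shut) to 1.0 (fully open); "gripper_force": force on a finger pad.
Only numpy, scipy, OpenCV 4.12 (cv2) and the standard library are available. Lean on these libraries where they do the work, as an engineer would, in place of code of your own. Each camera call takes 0.05 s, during which the arm holds its last target. There are 200 camera calls.

## Working session

There is one attempt and no reset: what is moved stays moved. The work goes in short steps, Python scripts to look and compute and a shell command to move; the robot and the scene stay as the last step left them, time stands still between calls to the robot, and variables do not carry over. Pictures are saved under pics/ and viewed, at most 14 in all, crops included, and the job is handed in when it is done.

```bash
mkdir -p pics
cat > h.py <<'E'
import numpy as np,cv2
from cell import *
from scipy.spatial.transform import Rotation as R
def cam(n):
    g=get_image(n); return g
def rot(o):
    o=np.array(o,float)
    return o if o.shape==(3,3) else (R.from_rotvec(o) if o.size==3 else R.from_quat(o)).as_matrix()
def ray(g,uv,z):
    d=rot(g["orientation"])@np.array([(uv[0]-g["cx"])/g["fx"],(uv[1]-g["cy"])/g["fy"],1]); p=np.array(g["position"])
    return p+d*(z-p[2])/d[2]
def proj(g,P):
    c=rot(g["orientation"]).T@(np.array(P)-g["position"]); return c[0]/c[2]*g["fx"]+g["cx"],c[1]/c[2]*g["fy"]+g["cy"]
def save(g,n): cv2.imwrite(f"pics/{n}.png",g["image"][...,::-1])
E
python3 - <<'E'
from h import *
for n in("top","side"):
    g=cam(n); save(g,n+"0"); print(n,{k:v for k,v in g.items() if k!="image"})
    for l,z in [("hopper_mouth",.13),("channel_end",.017),("gate_knob",.08),("lever_pivot",.03),("lever_post",.08),("tray",.01),("tray_post",.086),("charger",0),("glass1",0),("glass2",0),("glass3",0),("glass4",0),("lamp_base",0),("jar",0),("foil_roll",0),("brush",0)]:
        for r in place_of(l,n)[:2]:
            p=np.array(r["point"])*[560,420]; print(l,round(r["score"],2),p.round(),ray(g,p,z).round(4)[:2])
print(observe())
E
```

```text
top {'fx': 504.2157608768494, 'fy': 504.2157608768494, 'cx': 280.3281531812234, 'cy': 215.8114396944137, 'position': array([0.39109666, 0.00772043, 1.14007872]), 'orientation': array([-2.11679536,  2.12688678, -0.17593122])}
hopper_mouth 0.65 [269. 202.] [0.6029 0.0449]
channel_end 0.68 [201. 204.] [0.6229 0.2023]
gate_knob 0.69 [262. 276.] [0.4545 0.0605]
gate_knob 0.5 [238. 244.] [0.5221 0.1119]
lever_pivot 0.67 [238. 246.] [0.5247 0.1157]
lever_post 0.75 [229. 267.] [0.474  0.1296]
tray 0.68 [231. 210.] [0.6096 0.136 ]
tray_post 0.69 [189. 195.] [0.6281 0.2164]
charger 0.92 [274. 211.] [0.6094 0.0371]
charger 0.61 [426. 274.] [ 0.4628 -0.303 ]
glass1 0.57 [427. 275.] [ 0.4607 -0.306 ]
glass1 0.48 [357. 221.] [ 0.5841 -0.1523]
glass2 0.57 [427. 275.] [ 0.4607 -0.306 ]
glass2 0.48 [357. 221.] [ 0.5841 -0.1523]
glass3 0.57 [427. 275.] [ 0.4607 -0.306 ]
glass3 0.48 [357. 221.] [ 0.5841 -0.1523]
glass4 0.57 [427. 275.] [ 0.4607 -0.306 ]
glass4 0.48 [357. 221.] [ 0.5841 -0.1523]
lamp_base 0.69 [272. 213.] [0.6042 0.042 ]
lamp_base 0.56 [350. 153.] [ 0.7458 -0.1423]
jar 0.94 [252. 146.] 
[... 1206 characters left out ...]
0.344 ]
{'clock': 1.7, 'joints': array([ 1.2303909 ,  0.4344917 ,  0.02500961,  1.57318544, -0.01158064,
        1.13396359, -0.07513713]), 'dq': array([-0.00091288,  0.00064482, -0.00011693,  0.00100195, -0.00053576,
        0.00114262,  0.00132433]), 'joint_efforts': array([-8.79670574e-05, -6.67663479e+01,  9.83876735e-01, -3.14807081e+01,
       -6.06006151e-02,  3.25292861e-02,  1.01281616e-04]), 'position': array([ 0.14720388, -0.6074544 ,  0.22675276]), 'ee_rot': array([ 3.11933283e+00,  3.72461365e-01, -2.18504039e-05]), 'force': array([0.02873573, 0.3189391 , 0.25500036]), 'ft_torque': array([-0.00972602,  0.00261387,  0.03820329]), 'gripper_force': 0.0, 'width': 1.0010804360873808}
```

Run:
```python
import cv2,numpy as np
a=cv2.imread("pics/top0.png");b=cv2.imread("pics/side0.png")
cv2.imwrite("pics/topb.png",cv2.resize(a[90:390,90:490],(800,600),interpolation=cv2.INTER_CUBIC))
```

```text
(no output)
```

View pics/topb.png

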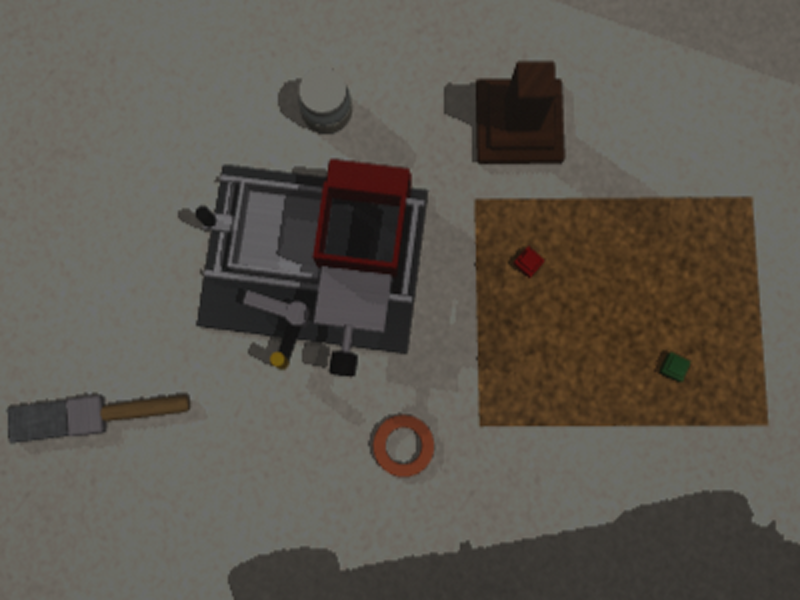

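View pics/side0.png

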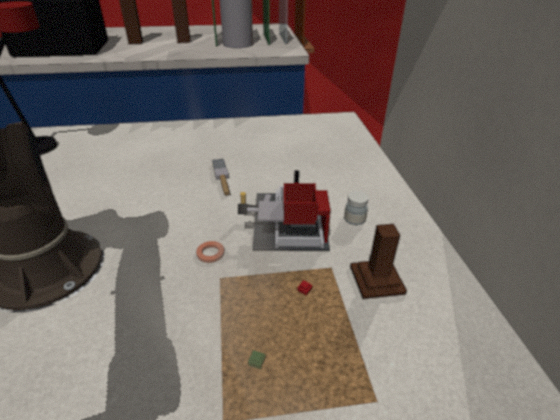

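The top view shows the charger at about (270,200), turned roughly -7° in yaw, with the tray part-way out. The red glass is at (357,221) and the green at (427,275) on the cork mat. The brush, foil roll, jar and lamp base are all clear of them. Next I fit the poses.

```bash
cat >> h.py <<'E'
from scipy.optimize import least_squares
def yawof(rot_):
    M=R.from_rotvec(rot_).as_matrix(); return np.degrees(np.arctan2(M[1,0],M[0,0])), M[:,2]
def glasses(n="top"):
    g=cam(n); hsv=cv2.cvtColor(g["image"],cv2.COLOR_RGB2HSV); out=[]
    for r in trace("glass1",n):
        if r["score"]<.2: continue
        m=r["region"].astype(np.uint8); c=cv2.findContours(m,0,1)[0]
        if not c: continue
        c=max(c,key=cv2.contourArea); u=c[:,0,:].astype(float)
        w=np.array([ray(g,p,.014)[:2] for p in u]); (cx,cy),wh,a=cv2.minAreaRect((w*1000).astype(np.float32))
        med=np.median(g["image"][r["region"]],0)
        out.append((round(r["score"],2),(round(cx),round(cy)),tuple(np.round(wh)),round(a%90,1),med))
    for p in place_of("glass1",n):
        q=np.array(p["point"])*[560,420]; out.append(("pt",round(p["score"],2),q.round(),(ray(g,q,0)[:2]*1000).round()))
    return out
E
python3 - <<'E'
from h import *
for n in("top","side"):
    for o in glasses(n): print(n,*o)
obs=[]
L={"hopper_mouth":lambda q:(0,0,.13),"channel_end":lambda q:(0,.16,.017),"gate_knob":lambda q:(-.14,0,.08),"lever_pivot":lambda q:(-.09,.06,.03),
"tray_post":lambda q:(0,q[3]+.08,.086),"lever_post":lambda q:(-.09-.055*np.cos(q[4]),.06+.055*np.sin(q[4]),.08),"tray":lambda q:(0,q[3],.01),"charger":lambda q:(0,0,0)}
G={}
q0=np.array([.602,.04,-.12,.1,.0])
def W(q,P):
    c,s=np.cos(q[2]),np.sin(q[2]); return np.array([q[0]+c*P[0]-s*P[1],q[1]+s*P[0]+c*P[1],P[2]])
for n in("top","side"):
    g=cam(n);G[n]=g
    for l in L:
        for r in place_of(l,n):
            p=np.array(r["point"])*[560,420]
            e=np.linalg.norm(np.array(proj(g,W(q0,L[l](q0))))-p)
            if e<18: obs.append((n,l,p)); 
f=lambda q: np.concatenate([np.array(proj(G[n],W(q,L[l](q))))-p for n,l,p in obs])
s=least_squares(f,q0,loss="soft_l1")
print(s.x, np.degrees(s.x[2:5:2]))
for (n,l,p),e in zip(obs,f(s.x).reshape(-1,2)): print(n,l,e.round(1))
E
```

```text
top 0.7 (624, 160) (np.float64(151.0), np.float64(114.0)) 82.9 [62.  60.5 62. ]
top 0.6 (583, -144) (np.float64(25.0), np.float64(28.0)) 44.4 [79. 14. 13.]
top 0.48 (464, -302) (np.float64(27.0), np.float64(26.0)) 62.5 [28. 51. 27.]
top 0.4 (776, 87) (np.float64(76.0), np.float64(59.0)) 0.1 [109. 108. 102.]
top pt 0.43 [356. 223.] [ 580. -150.]
top pt 0.42 [425. 274.] [ 462. -302.]
side 0.68 (583, -149) (np.float64(34.0), np.float64(29.0)) 42.7 [112.  28.  29.]
side 0.47 (464, -307) (np.float64(31.0), np.float64(27.0)) 62.5 [84. 94. 67.]
side pt 0.68 [302. 291.] [ 580. -145.]
side pt 0.64 [252. 360.] [ 457. -298.]
[ 0.6016496   0.04214463 -0.15882037  0.09039178  0.10890673] [-9.09973686  6.23989595]
top hopper_mouth [-1.3  1.4]
top channel_end [ 2.9 -0.3]
top gate_knob [ 2.3 -5.3]
top lever_pivot [-1.4 -2.6]
top tray_post [-0.2 -1.3]
top lever_post [-0.3  2.1]
top tray [ 2.1 -3.2]
top charger [-0.  -0.4]
side hopper_mouth [-2.1 -2.8]
side channel_end [-3.5  2.6]
side gate_knob [ 0.6 -2. ]
side lever_pivot [-2.5  3.5]
side tray_post [-0.7 -3. ]
side lever_post [-1.4  1. ]
side lever_post [ -0.4 -17.4]
side charger [2.3 1. ]
```

Run:
```python
from h import *
g=cam("top")
Z=[((222,165),(.075,.175)),((427,188),(.075,-.065)),((407,352),(-.115,-.065)),((198,327),(-.115,.175))]
w=np.array([ray(g,(90+a/2,90+b/2),.01)[:2] for (a,b),_ in Z]); c=np.array([x for _,x in Z])
def f(q):
    C,S=np.cos(q[2]),np.sin(q[2]); return (c@np.array([[C,S],[-S,C]])+q[:2]-w).ravel()
s=least_squares(f,[.6,.04,-.15]); print(s.x,np.degrees(s.x[2]),(s.fun*1000).round(1))
im=cv2.resize(g["image"][160:290,170:310],(800,742),interpolation=cv2.INTER_CUBIC)[:600]
q=[.6025,.0415,-.13]
q=[*( (s.x[:2]+[.6016,.0421])/2),s.x[2]]
C,S=np.cos(q[2]),np.sin(q[2])
def T(x,y,z): 
    u,v=proj(g,[q[0]+C*x-S*y,q[1]+S*x+C*y,z]); k=800/140; return int((u-170)*k),int((v-160)*k)
im=np.ascontiguousarray(im)
for P,z in (([(.075,.175),(.075,-.065),(-.115,-.065),(-.115,.175)],.01),([(.04,.043),(.04,-.043),(-.04,-.043),(-.04,.043)],.13),([(-.128,.014),(-.128,-.014),(-.152,-.014),(-.152,.014)],.08),([(.008,.08+.0904),(-.008,.1704)],.086)):
    cv2.polylines(im,[np.array([T(*p,z) for p in P])],True,(0,255,0),1)
cv2.imwrite("pics/ov.png",im[...,::-1]); print(q)
```

```text
[ 0.60283971  0.04215049 -0.12330589] -7.064907140570129 [ 0.4  0.6 -0.1 -0.4 -0.3 -1.6  0.   1.4]
[np.float64(0.602219852637359), np.float64(0.04212524634120013), np.float64(-0.12330589095060661)]
```

View pics/ov.png

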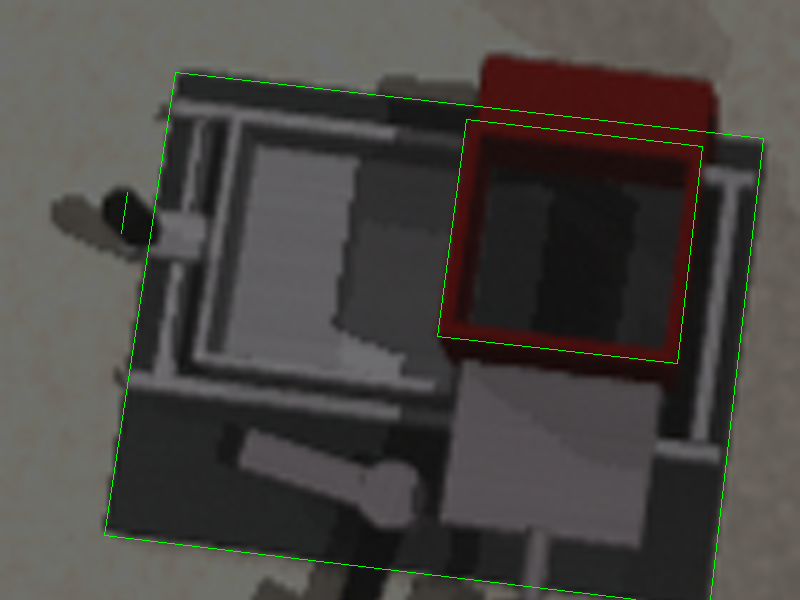

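The overlay fits the plate and hopper, so the charger is at (0.6025, 0.0422) with yaw -7.06° and the tray at y≈90 mm. First job is the gate knob.

```bash
cat >> h.py <<'E'
Q=(.6025,.0422,-.1233)
def C2W(x,y): c,s=np.cos(Q[2]),np.sin(Q[2]); return np.array([Q[0]+c*x-s*y,Q[1]+s*x+c*y])
def W2C(p): c,s=np.cos(Q[2]),np.sin(Q[2]); d=np.array(p[:2])-Q[:2]; return np.array([c*d[0]+s*d[1],-s*d[0]+c*d[1]])
def to(wx,wy,wz,yaw=None):
    o=observe(); y0,zd=yawof(o["ee_rot"]); yaw=y0 if yaw is None else yaw
    a=np.radians(yaw); d=np.array([wx,wy])-o["position"][:2]
    ux=d@[np.cos(a),np.sin(a)]/.02; uy=d@[np.sin(a),-np.cos(a)]/.02
    print("yaw",round(y0,2),"turn units",round((y0-yaw)/4,2),"shift units after turn",round(ux,2),round(uy,2),round((o["position"][2]-wz)/.02,2),"z",zd.round(3),"t",round(o["clock"],1),"charger",W2C(o["position"]).round(4),"pz",o["position"][2].round(4),"w",round(o["width"],3),"gf",round(o["gripper_force"],1),"F",o["force"].round(1),"q7",o["joints"][6].round(2))
def toc(x,y,z,yaw=None): to(*C2W(x,y),z,yaw)
E
python3 -c "
from h import *
toc(-.144,0,.15,-7.06)"
```

```text
yaw 13.62 turn units 5.17 shift units after turn 11.4 -35.03 3.84 z [-0. -0. -1.] t 3.0 charger [-0.372  -0.7007] pz 0.2268 w 0.999 gf 0.0 F [ 0.4  0.5 -0. ] q7 -0.08
```

```bash
python3 -m handwheel '[[0,0,0,0,0,1],[0,0,0,0,0,1],[0,0,0,0,0,1],[0,0,0,0,0,1],[0,0,0,0,0,1],[0,0,0,0,0,0.17],[0.3,-1,0,0,0,0],[0.3,-1,0,0,0,0]]' 0.5 20 >/dev/null
python3 -m handwheel '[[0.33,-1,0,0,0,0],[0.33,-1,0,0,0,0],[0.33,-1,0,0,0,0],[0.33,-1,0,0,0,0],[0.33,-1,0,0,0,0],[0.33,-1,0,0,0,0],[0.33,-1,0,0,0,0],[0.33,-1,0,0,0,0]]' >/dev/null
python3 -m handwheel '[[0.33,-1,0,0,0,0],[0.33,-1,0,0,0,0],[0.33,-1,0,0,0,0],[0.33,-1,0,0,0,0],[0.33,-1,0,0,0,0],[0.33,-1,0,0,0,0],[0.33,-1,0,0,0,0],[0.33,-1,0,0,0,0]]' >/dev/null
python3 -m handwheel '[[0.33,-1,0,0,0,0],[0.33,-1,0,0,0,0],[0.33,-1,0,0,0,0],[0.33,-1,0,0,0,0],[0.33,-1,0,0,0,0],[0.33,-1,0,0,0,0],[0.33,-1,0,0,0,0],[0.33,-1,0,0,0,0]]'
python3 -c "
from h import *
toc(-.144,0,.15,-7.06)"
```

```text
clock: 5.62
position: [0.3806, -0.1114, 0.227]
ee_rot: [3.135, -0.19, 0.001]
force: [1.5, 0.3, -0.3]
width: 0.497
gripper_force: 0.0
yaw -6.95 turn units 0.03 shift units after turn 2.87 -8.99 3.85 z [ 0.001 -0.    -1.   ] t 5.6 charger [-0.2013 -0.1797] pz 0.227 w 0.497 gf 0.0 F [ 1.5  0.3 -0.3] q7 -1.57
```

```bash
python3 -m handwheel '[[0.32,-1,0,0,0,0.03],[0.32,-1,0,0,0,0],[0.32,-1,0.5,0,0,0],[0.32,-1,0.5,0,0,0],[0.32,-1,0.5,0,0,0],[0.32,-1,0.5,0,0,0],[0.32,-1,0.5,0,0,0],[0.32,-1,0.5,0,0,0]]' >/dev/null
python3 -m handwheel '[[0.3,-0.95,0.5,0,0,0],[0,0,0,0,0,0],[0,0,0,0,0,0]]'
python3 - <<'E'
from h import *
toc(-.144,0,.072,-7.06)
for n in("top","side"):
    g=cam(n)
    for l in("gate_knob","lever_post"):
        for r in place_of(l,n)[:2]:
            p=np.array(r["point"])*[560,420]; print(n,l,round(r["score"],2),W2C(ray(g,p,.08)).round(4))
g=cam("side");save(g,"knob");
E
```

```text
clock: 6.53
position: [0.4592, 0.059, 0.1564]
ee_rot: [-3.136, 0.191, 0.002]
force: [0.2, 0.1, 0.2]
width: 0.5
gripper_force: 0.0
yaw -6.97 turn units 0.02 shift units after turn 0.01 -0.05 4.22 z [-0.001  0.    -1.   ] t 6.5 charger [-0.1443 -0.001 ] pz 0.1564 w 0.5 gf 0.0 F [0.2 0.1 0.2] q7 -2.1
top gate_knob 0.28 [0.0106 0.0021]
side gate_knob 0.65 [-0.1399 -0.002 ]
side lever_post 0.71 [-0.1443  0.0682]
```

```bash
python3 -m handwheel '[[0,0,0.8,0,0,0],[0,0,0.8,0,0,0],[0,0,0.8,0,0,0],[0,0,0.8,0,0,0],[0,0,0.8,0,0,0],[0,0,0.2,0,0,0],[0,0,0,0,0,0]]'
python3 -m handwheel '[[0,0,0,0,0,0],[0,0,0,0,0,0],[0,0,0,0,0,0],[0,0,0,0,0,0],[0,0,0,0,0,0],[0,0,0,0,0,0]]' 0.1 25
python3 -c "
from h import *
toc(-.079,0,.072,-7.06)"
```

```text
clock: 7.47
position: [0.4586, 0.0577, 0.0721]
ee_rot: [3.135, -0.197, -0.003]
force: [0.4, 0.6, 0.2]
width: 0.504
gripper_force: 0.0
clock: 7.97
position: [0.4605, 0.0623, 0.0738]
ee_rot: [-3.131, 0.192, -0.005]
force: [0.4, 14.2, -6.3]
width: 0.297
gripper_force: 25.0
yaw -7.0 turn units 0.01 shift units after turn 3.22 0.13 0.09 z [ 0.003  0.005 -1.   ] t 8.0 charger [-0.1434  0.0025] pz 0.0738 w 0.297 gf 25.0 F [ 0.4 14.2 -6.3] q7 -2.19
```

```bash
python3 -m handwheel '[[0.2,-0.15,0,0,0,0],[0.5,0,0,0,0,0],[0.5,0,0,0,0,0],[0.5,0,0,0,0,0],[0.5,0,0,0,0,0],[0.5,0,0,0,0,0],[0.5,0,0,0,0,0],[0,0,0,0,0,0]]'
python3 -c "
from h import *
toc(-.079,0,.072,-7.06)"
```

```text
clock: 8.63
position: [0.5258, 0.0537, 0.0735]
ee_rot: [-3.134, 0.198, -0.004]
force: [3.9, 3.0, 2.1]
width: 0.297
gripper_force: 25.0
yaw -7.21 turn units -0.04 shift units after turn -0.07 0.1 0.08 z [ 0.002  0.001 -1.   ] t 8.6 charger [-0.0776  0.002 ] pz 0.0735 w 0.297 gf 25.0 F [3.9 3.  2.1] q7 -2.15
```

```bash
python3 -m handwheel '[[0.2,0,0,0,0,0],[0,0,0,0,0,0],[0,0,0,0,0,0]]'
python3 -m handwheel '[[0,0,0,0,0,0],[0,0,0,0,0,0],[0,0,0,0,0,0],[0,0,-0.7,0,0,0],[0,0,-0.8,0,0,0],[0,0,-0.8,0,0,0],[0,0,-0.8,0,0,0],[0,0,-0.9,0,0,0]]' 0.5
python3 - <<'E'
from h import *
toc(0,.25,.16,82.94)
for n in("top","side"):
    g=cam(n)
    for l,z in(("gate_knob",.08),("lever_post",.08),("tray_post",.086)):
        for r in place_of(l,n)[:2]:
            p=np.array(r["point"])*[560,420]; print(n,l,round(r["score"],2),W2C(ray(g,p,z)).round(4))
E
```

```text
clock: 8.88
position: [0.526, 0.0536, 0.0733]
ee_rot: [-3.135, 0.196, 0.004]
force: [-8.1, 4.3, 12.3]
width: 0.296
gripper_force: 25.0
clock: 9.55
position: [0.5269, 0.0517, 0.153]
ee_rot: [3.135, -0.198, -0.002]
force: [0.1, -0.1, 0.3]
width: 0.5
gripper_force: 0.0
yaw -7.23 turn units -22.54 shift units after turn 12.49 3.81 -0.35 z [-0.001 -0.001 -1.   ] t 9.6 charger [-0.0762  0.0002] pz 0.153 w 0.5 gf 0.0 F [ 0.1 -0.1  0.3] q7 -2.08
top lever_post 0.45 [-0.1373  0.0719]
top tray_post 0.8 [0.0075 0.1747]
side gate_knob 0.52 [-0.0694 -0.0041]
side lever_post 0.5 [-0.1431  0.06  ]
side tray_post 0.65 [0.0018 0.1821]
side tray_post 0.21 [ 0.1192 -0.0497]
```

```bash
python3 -m handwheel '[[0,0,-0.3,0,0,-1],[0,0,0,0,0,-1],[0,0,0,0,0,-1],[0,0,0,0,0,-1],[0,0,0,0,0,-1],[0,0,0,0,0,-1],[0,0,0,0,0,-1],[0,0,0,0,0,-1]]' >/dev/null
python3 -m handwheel '[[0,0,0,0,0,-1],[0,0,0,0,0,-1],[0,0,0,0,0,-1],[0,0,0,0,0,-1],[0,0,0,0,0,-1],[0,0,0,0,0,-1],[0,0,0,0,0,-1],[0,0,0,0,0,-1]]' >/dev/null
python3 -m handwheel '[[0,0,0,0,0,-1],[0,0,0,0,0,-1],[0,0,0,0,0,-1],[0,0,0,0,0,-1],[0,0,0,0,0,-1],[0,0,0,0,0,-1],[0,0,0,0,0,-0.54],[0,0,0,0,0,0]]' >/dev/null
python3 -m handwheel '[[1,0.44,0,0,0,0],[1,0.44,0,0,0,0],[1,0.44,0,0,0,0],[1,0.44,0,0,0,0],[1,0.44,0,0,0,0],[1,0.44,0,0,0,0],[1,0.44,0,0,0,0],[1,0.44,0,0,0,0]]'
python3 - <<'E'
from h import *
toc(0.002,.173,.066,82.94)
E
```

```text
clock: 12.62
position: [0.6168, 0.2036, 0.158]
ee_rot: [-2.355, -2.079, 0.002]
force: [0.6, -0.3, 0.7]
width: 0.499
gripper_force: 0.0
yaw 82.88 turn units -0.01 shift units after turn 0.55 0.38 4.6 z [-0.001 -0.    -1.   ] t 12.6 charger [-0.0056  0.162 ] pz 0.158 w 0.499 gf 0.0 F [ 0.6 -0.3  0.7] q7 -0.9
```

```bash
python3 -m handwheel '[[0.6,0.38,0,0,0,0],[0.1,0,0.6,0,0,0],[0,0,1,0,0,0],[0,0,1,0,0,0],[0,0,1,0,0,0],[0,0,0.9,0,0,0],[0,0,0,0,0,0]]' >/dev/null
python3 -m handwheel '[[0,0,0,0,0,0],[0,0,0,0,0,0],[0,0,0,0,0,0],[0,0,0,0,0,0],[0,0,0,0,0,0],[0,0,0,0,0,0]]' 0.05 25
python3 - <<'E'
from h import *
toc(0.002,.08,.066,82.94)
E
```

```text
clock: 13.7
position: [0.6263, 0.216, 0.0696]
ee_rot: [2.353, 2.081, 0.002]
force: [0.4, -0.1, 3.3]
width: 0.162
gripper_force: 25.0
yaw 82.97 turn units 0.01 shift units after turn -4.77 -0.01 0.18 z [ 0.001  0.    -1.   ] t 13.7 charger [0.0023 0.1754] pz 0.0696 w 0.162 gf 25.0 F [ 0.4 -0.1  3.3] q7 -0.96
```

```bash
python3 -m handwheel '[[-0.5,0,0,0,0,0],[-0.7,0,0,0,0,0],[-0.7,0,0,0,0,0],[-0.7,0,0,0,0,0],[-0.7,0,0,0,0,0],[-0.7,0,0,0,0,0],[-0.5,0,0,0,0,0],[-0.2,0,0,0,0,0]]'
python3 -m handwheel '[[-0.2,0,0,0,0,0],[0,0,0,0,0,0],[0,0,0,0,0,0]]'
python3 - <<'E'
from h import *
toc(0.002,.08,.066,82.94)
g=cam("side")
for r in place_of("tray_post","side")[:1]: print(r["score"],W2C(ray(g,np.array(r["point"])*[560,420],.086)))
g=cam("top")
for r in place_of("tray_post","top")[:1]: print(r["score"],W2C(ray(g,np.array(r["point"])*[560,420],.086)))
E
```

```text
clock: 14.37
position: [0.6158, 0.1228, 0.0702]
ee_rot: [-2.354, -2.079, -0.009]
force: [4.7, 14.4, 4.3]
width: 0.162
gripper_force: 25.0
clock: 14.62
position: [0.6157, 0.1226, 0.0708]
ee_rot: [-2.35, -2.082, -0.015]
force: [4.0, 14.6, 4.6]
width: 0.164
gripper_force: 25.0
yaw 83.07 turn units 0.03 shift units after turn -0.07 -0.06 0.24 z [ 0.006  0.008 -1.   ] t 14.6 charger [0.0032 0.0814] pz 0.0708 w 0.164 gf 25.0 F [ 4.  14.6  4.6] q7 -0.85
```

```bash
python3 -m handwheel '[[0,0,0,0,0,0],[0,0,0,0,0,0],[0,0,-0.4,0,0,0],[0,0,-1,0,0,0],[0,0,-1,0,0,0],[0,0,-1,0,0,0],[0,0,-1,0,0,0],[0,0,0,0,0,0]]' 0.4
python3 - <<'E'
from h import *
toc(-.144,.065,.062,82.94)
for n in("top","side"):
    g=cam(n)
    for l,z in(("gate_knob",.08),("lever_post",.08),("tray_post",.086)):
        for r in place_of(l,n)[:2]:
            p=np.array(r["point"])*[560,420]; print(n,l,round(r["score"],2),W2C(ray(g,p,z)).round(4))
E
```

```text
clock: 15.48
position: [0.6154, 0.1179, 0.1609]
ee_rot: [2.353, 2.078, 0.006]
force: [0.6, 0.6, 0.2]
width: 0.399
gripper_force: 0.0
yaw 82.9 turn units -0.01 shift units after turn -0.59 -7.37 4.95 z [ 0.005  0.    -1.   ] t 15.5 charger [0.0035 0.0768] pz 0.1609 w 0.399 gf 0.0 F [0.6 0.6 0.2] q7 -0.78
top gate_knob 0.29 [-0.0124  0.1495]
top lever_post 0.97 [-0.1354  0.0734]
top lever_post 0.19 [-0.1004 -0.3367]
side gate_knob 0.67 [-0.0699  0.0111]
side lever_post 0.56 [-0.1396  0.0775]
```

```bash
python3 -m handwheel '[[0,-1,0,0,0,0],[0,-1,0,0,0,0],[0,-1,0,0,0,0],[0,-1,0,0,0,0],[-0.2,-1,0,0,0,0],[-0.2,-1,0,0,0,0],[0,-1,0,0,0,0],[0,-0.27,0,0,0,0]]' > /dev/null
python3 -m handwheel '[[0,0,0,0,0,0],[0,0,1,0,0,0],[0,0,1,0,0,0],[0,0,1,0,0,0],[0,0,1,0,0,0],[0,0,1,0,0,0],[0,0,0,0,0,0]]'
python3 -m handwheel '[[0,0,0,0,0,0],[0,0,0,0,0,0],[0,0,0,0,0,0],[0,0,0,0,0,0],[0,0,0,0,0,0]]' 0.05 12
python3 - <<'E'
from h import *
toc(-.144,.065,.062,82.94)
E
```

```text
clock: 17.13
position: [0.4679, 0.1274, 0.0535]
ee_rot: [-2.352, -2.079, 0.006]
force: [-1.0, -1.3, -0.4]
width: 0.398
gripper_force: 0.0
clock: 17.55
position: [0.4698, 0.1286, 0.0578]
ee_rot: [2.353, 2.08, 0.004]
force: [1.5, -0.1, 2.6]
width: 0.168
gripper_force: 12.0
yaw 82.96 turn units 0.0 shift units after turn -0.22 -0.09 -0.21 z [ 0.003  0.001 -1.   ] t 17.6 charger [-0.1423  0.0694] pz 0.0578 w 0.168 gf 12.0 F [ 1.5 -0.1  2.6] q7 -1.01
```

```bash
python3 -m handwheel '[[0.4,0.08,0,0,0,0],[0.4,0.12,0,0,0,0],[0.35,0.2,0,0,0,0],[0.35,0.23,0,0,0,0],[0.28,0.3,0,0,0,0],[0.27,0.32,0,0,0,0],[0,0,0,0,0,0]]'
python3 - <<'E'
from h import *
toc(-.087,.117,.062,82.94)
E
```

```text
clock: 18.13
position: [0.4993, 0.1673, 0.0575]
ee_rot: [-2.353, -2.081, -0.002]
force: [-0.5, 2.1, 5.0]
width: 0.168
gripper_force: 12.0
yaw 82.99 turn units 0.01 shift units after turn 0.28 1.54 -0.23 z [ 0.001  0.001 -1.   ] t 18.1 charger [-0.1178  0.1115] pz 0.0575 w 0.168 gf 12.0 F [-0.5  2.1  5. ] q7 -1.05
```

```bash
python3 -m handwheel '[[0.17,0.38,0,0,0,0],[0.12,0.38,0,0,0,0],[0.05,0.4,0,0,0,0],[0,0.4,0,0,0,0],[0,0.2,0,0,0,0],[0,0,0,0,0,0]]'
python3 - <<'E'
from h import *
toc(-.087,.117,.062,82.94)
E
```

```text
clock: 18.63
position: [0.5304, 0.1708, 0.0568]
ee_rot: [-2.347, -2.081, 0.005]
force: [-13.1, 5.6, 9.3]
width: 0.17
gripper_force: 12.0
yaw 83.13 turn units 0.05 shift units after turn -0.09 0.02 -0.26 z [-0.006  0.001 -1.   ] t 18.6 charger [-0.0874  0.1188] pz 0.0568 w 0.17 gf 12.0 F [-13.1   5.6   9.3] q7 -1.01
```

```bash
python3 -m handwheel '[[0,0,0,0,0,0],[0,0,0,0,0,0],[0,0,-0.4,0,0,0],[0,0,-1,0,0,0],[0,0,-1,0,0,0],[0,0,-1,0,0,0],[0,0,-1,0,0,0],[0,0,-1,0,0,0]]' 0.35 >/dev/null
python3 - <<'E'
from h import *
for n in("top","side"):
    for o in glasses(n): print(n,*o)
    g=cam(n)
    for l,z in(("gate_knob",.08),("lever_post",.08),("tray_post",.086)):
        for r in place_of(l,n)[:2]:
            p=np.array(r["point"])*[560,420]; print(n,l,round(r["score"],2),W2C(ray(g,p,z)).round(4))
    save(g,n+"1")
a=cv2.imread("pics/top1.png");cv2.imwrite("pics/top1b.png",cv2.resize(a[90:390,90:490],(800,600)))
toc(0,0,.2)
E
```

```text
top 0.62 (583, -145) (np.float64(24.0), np.float64(26.0)) 44.4 [113.  23.  21.]
top 0.6 (465, -302) (np.float64(26.0), np.float64(26.0)) 62.5 [43. 75. 41.]
top 0.59 (621, 44) (np.float64(81.0), np.float64(66.0)) 82.3 [105.  99. 102.]
top pt 0.53 [356. 223.] [ 580. -152.]
top pt 0.51 [426. 273.] [ 464. -303.]
top pt 0.38 [249. 147.] [763.  96.]
top pt 0.16 [349. 154.] [ 743. -138.]
top gate_knob 0.93 [-0.0841  0.0038]
top lever_post 0.69 [0.1277 0.0559]
top tray_post 0.73 [0.0038 0.0814]
top tray_post 0.5 [ 0.013  -0.0019]
side 0.7 (582, -150) (np.float64(35.0), np.float64(29.0)) 43.9 [112.  29.  31.]
side 0.63 (464, -306) (np.float64(31.0), np.float64(29.0)) 68.8 [85. 95. 67.]
side pt 0.63 [250. 361.] [ 452. -301.]
side pt 0.43 [304. 287.] [ 585. -135.]
side gate_knob 0.69 [-0.0865  0.1141]
side gate_knob 0.53 [-0.0063 -0.1052]
side lever_post 0.7 [-0.0832  0.1191]
side tray_post 0.23 [-0.0928  0.1039]
yaw 82.99 turn units 0.0 shift units after turn -5.85 4.17 -1.78 z [-0. -0. -1.] t 20.0 charger [-0.0835  0.1169] pz 0.1644 w 0.349 gf 0.0 F [-0.4  0.4  0.3] q7 -0.9
```

View pics/top1b.png

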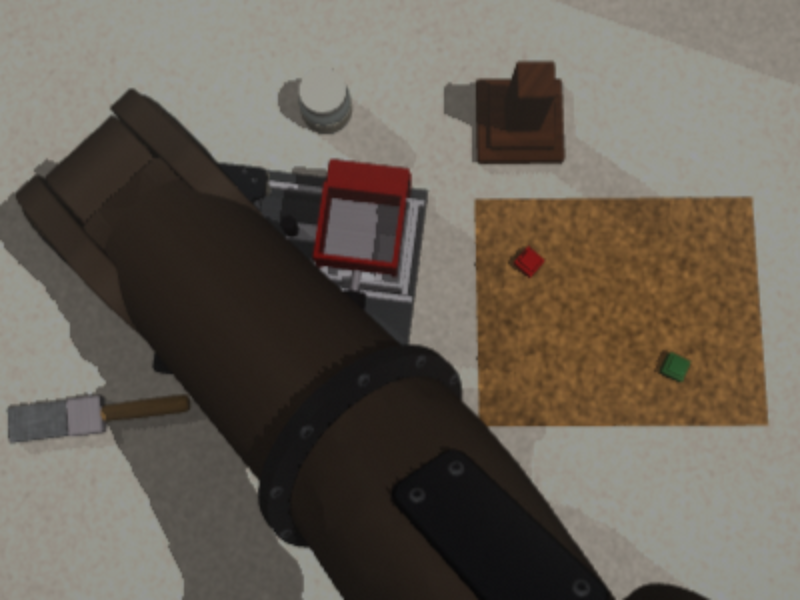

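Gate shut, tray home and lever over; the only glass is red at about (355,221) and green at about (428,273) in full-picture pixels. Next is the red piece.

```bash
python3 -m handwheel '[[0,0,-1,0,0,1],[0,0,-1,0,0,1],[0,0,-0.3,0,0,1],[0,0,0,0,0,1],[0,0,0,0,0,1],[0,0,0,0,0,1],[0,0,0,0,0,1],[0,0,0,0,0,1]]' 0.55 >/dev/null
python3 -m handwheel '[[0,0,0,0,0,1],[0,0,0,0,0,0.65],[0,0,0,0,0,0]]' >/dev/null
python3 - <<'E'
from h import *
to(.582,-.146,.1,44.4)
E
```

```text
yaw 44.27 turn units -0.03 shift units after turn -9.29 12.91 5.53 z [ 0. -0. -1.] t 20.9 charger [-0.0834  0.117 ] pz 0.2107 w 0.549 gf 0.0 F [ 0.3  0.2 -0.7] q7 -1.46
```

```bash
python3 -m handwheel '[[-0.71,1,0,0,0,0],[-0.71,1,0,0,0,0],[-0.71,1,0,0,0,0],[-0.71,1,0,0,0,0],[-0.71,1,0,0,0,0],[-0.71,1,0,0,0,0],[-0.71,1,0,0,0,0],[-0.71,1,0,0,0,0]]' >/dev/null
python3 -m handwheel '[[-0.71,1,0,0,0,0],[-0.71,1,0,0,0,0],[-0.71,1,0.8,0,0,0],[-0.71,1,1,0,0,0],[-0.7,0.9,1,0,0,0],[0,0,1,0,0,0],[0,0,0,0,0,0],[0,0,0,0,0,0]]' >/dev/null
python3 - <<'E'
from h import *
to(.582,-.146,.004,44.4)
for n in("top","side"):
    for o in glasses(n): print(n,*o)
E
```

```text
yaw 44.46 turn units 0.02 shift units after turn -0.06 0.06 6.5 z [-0.002  0.001 -1.   ] t 22.2 charger [ 0.0027 -0.1876] pz 0.1341 w 0.546 gf 0.0 F [0.2 0.5 0.7] q7 -0.93
side 0.51 (464, -307) (np.float64(31.0), np.float64(26.0)) 60.9 [88.  99.  70.5]
side 0.43 (583, -149) (np.float64(33.0), np.float64(28.0)) 48.6 [118.  29.  31.]
side pt 0.7 [254. 362.] [ 459. -304.]
side pt 0.47 [300. 288.] [ 576. -138.]
```

```bash
python3 -m handwheel '[[-0.06,0.06,1,0,0,0],[0,0,1,0,0,0],[0,0,1,0,0,0],[0,0,1,0,0,0],[0,0,1,0,0,0],[0,0,1,0,0,0],[0,0,0.4,0,0,0],[0,0,0,0,0,0]]'
python3 -m handwheel '[[0,0,0,0,0,0],[0,0,0,0,0,0],[0,0,0,0,0,0],[0,0,0,0,0,0],[0,0,0,0,0,0],[0,0,0,0,0,0]]' 0.1 30
python3 -m handwheel '[[0,0,-0.3,0,0,0],[0,0,-0.5,0,0,0],[0,0,-1,0,0,0],[0,0,0,0,0,0]]'
```

```text
clock: 23.22
position: [0.5818, -0.1463, 0.0054]
ee_rot: [-2.907, -1.187, 0.004]
force: [-0.1, -0.0, 0.4]
width: 0.553
gripper_force: 0.0
clock: 23.72
position: [0.5835, -0.1468, 0.0077]
ee_rot: [2.908, 1.186, 0.002]
force: [-1.0, -0.0, 6.6]
width: 0.279
gripper_force: 29.7
clock: 24.05
position: [0.5849, -0.1466, 0.0465]
ee_rot: [2.907, 1.186, 0.006]
force: [1.0, -0.1, -0.8]
width: 0.281
gripper_force: 29.7
```

```bash
python3 -m handwheel '[[0,0,-1,0,0,0],[0,0,-1,0,0,0],[0,0,-1,0,0,0],[0,0,-1,0,0,0],[0,0,-1,0,0,0],[0,0,-1,0,0,0],[0,0,0,0,0,0]]'
python3 - <<'E'
from h import *
toc(.003,-.012,.14)
E
```

```text
clock: 24.63
position: [0.5849, -0.1466, 0.1673]
ee_rot: [2.906, 1.185, 0.008]
force: [0.8, 0.3, 0.8]
width: 0.279
gripper_force: 29.7
yaw 44.38 turn units 0.0 shift units after turn 6.85 -5.64 1.36 z [ 0.006 -0.001 -1.   ] t 24.6 charger [ 0.0058 -0.1895] pz 0.1673 w 0.279 gf 29.7 F [0.8 0.3 0.8] q7 -0.91
```

```bash
python3 -m handwheel '[[0.8,-0.66,0,0,0,0],[0.9,-0.74,0,0,0,0],[0.9,-0.74,0,0,0,0],[0.9,-0.74,0,0,0,0],[0.9,-0.74,0,0,0,0],[0.9,-0.74,0,0,0,0],[0.9,-0.74,0,0,0,0],[0.65,-0.54,0,0,0,0]]' >/dev/null
python3 -m handwheel '[[0,0,0.5,0,0,0],[0,0,0.7,0,0,0],[0,0,0,0,0,0],[0,0,0,0,0,0]]'
python3 - <<'E'
from h import *
toc(.003,-.012,.14)
g=cam("side"); save(g,"s2"); cv2.imwrite("pics/s2b.png",cv2.resize(g["image"][120:270,200:400,::-1],(800,600)))
E
```

```text
clock: 25.63
position: [0.601, 0.0287, 0.1378]
ee_rot: [-2.909, -1.186, 0.004]
force: [-0.1, -0.1, 1.1]
width: 0.279
gripper_force: 29.7
yaw 44.35 turn units 0.0 shift units after turn 0.15 0.06 -0.11 z [-0.002 -0.001 -1.   ] t 25.6 charger [ 0.0002 -0.0135] pz 0.1378 w 0.279 gf 29.7 F [-0.1 -0.1  1.1] q7 -1.23
```

View pics/s2b.png

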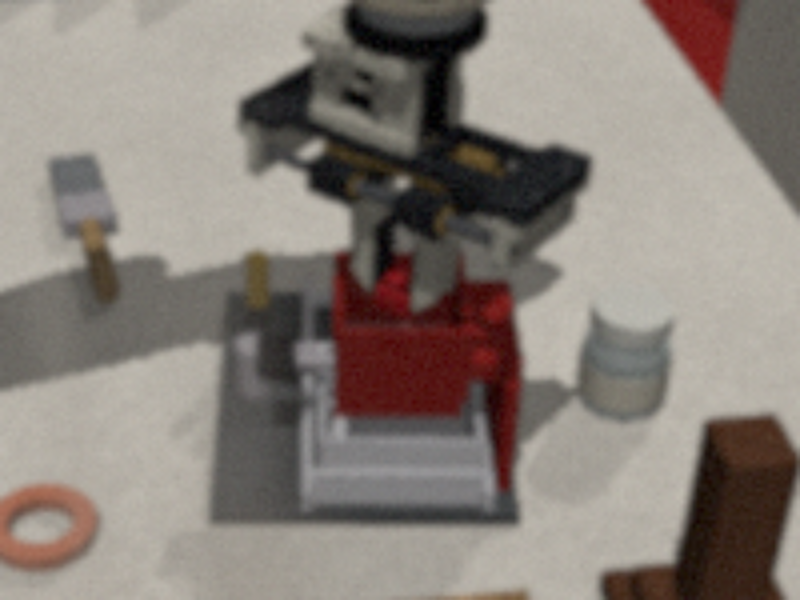

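The red glass is held between the fingers over the mouth, at (395,290) in the crop, and the lever is over. I release it.

```bash
python3 -m handwheel '[[0.15,0.1,0,0,0,0],[0,0,0,0,0,0],[0,0,0,0,0,0]]' >/dev/null
python3 -m handwheel '[[0,0,0,0,0,0],[0,0,0,0,0,0],[0,0,0,0,0,0],[0,0,0,0,0,0],[0,0,-1,0,0,0],[0,0,-1,0,0,0],[0,0,-1,0,0,0],[0,0,-1,0,0,0]]' 0.55
python3 - <<'E'
from h import *
to(.464,-.304,.1,62.5)
for n in("top","side"):
    for o in glasses(n): print(n,*o)
    save(cam(n),n+"3")
E
```

```text
clock: 26.6
position: [0.6052, 0.0306, 0.2196]
ee_rot: [-2.909, -1.187, 0.0]
force: [-0.3, -0.0, -0.2]
width: 0.552
gripper_force: 0.0
yaw 44.39 turn units -4.53 shift units after turn -18.1 1.46 5.98 z [-0.  0. -1.] t 26.6 charger [ 0.0041 -0.0112] pz 0.2196 w 0.552 gf 0.0 F [-0.3 -0.  -0.2] q7 -1.18
top 0.63 (465, -302) (np.float64(28.0), np.float64(27.0)) 62.5 [42.  79.  42.5]
top 0.25 (567, 70) (np.float64(25.0), np.float64(18.0)) 89.7 [76. 73. 75.]
top pt 0.47 [425. 276.] [ 459. -302.]
side 0.75 (463, -307) (np.float64(31.0), np.float64(28.0)) 62.5 [84. 95. 67.]
side pt 0.53 [254. 361.] [ 459. -301.]
```

Now the green one at (464,-303), yaw 62.5°.

```bash
python3 -m handwheel '[[0,0,0,0,0,-1],[0,0,0,0,0,-1],[0,0,0,0,0,-1],[0,0,0,0,0,-1],[0,0,0,0,0,-0.53],[-1,0.08,0,0,0,0],[-1,0.08,0,0,0,0],[-1,0.08,0,0,0,0]]' >/dev/null
python3 -m handwheel '[[-1,0.08,0,0,0,0],[-1,0.08,0,0,0,0],[-1,0.08,0,0,0,0],[-1,0.08,0,0,0,0],[-1,0.08,0,0,0,0],[-1,0.08,0,0,0,0],[-1,0.08,0,0,0,0],[-1,0.08,0,0,0,0]]' >/dev/null
python3 -m handwheel '[[-1,0.08,0,0,0,0],[-1,0.08,0.5,0,0,0],[-1,0.08,1,0,0,0],[-1,0.08,1,0,0,0],[-1,0.08,1,0,0,0],[-1,0.08,1,0,0,0],[-1,0.08,1,0,0,0],[0,0,0,0,0,0]]'
python3 - <<'E'
from h import *
to(.464,-.304,.004,62.5)
for n in("top","side"):
    for o in glasses(n): print(n,*o)
E
```

```text
clock: 29.0
position: [0.4596, -0.3058, 0.1041]
ee_rot: [-2.686, -1.62, 0.009]
force: [-2.1, -1.0, -0.8]
width: 0.547
gripper_force: 0.0
yaw 62.19 turn units -0.08 shift units after turn 0.18 0.15 5.0 z [-0.007  0.001 -1.   ] t 29.0 charger [-0.099  -0.3629] pz 0.1041 w 0.547 gf 0.0 F [-2.1 -1.  -0.8] q7 -0.33
top 0.73 (621, 33) (np.float64(29.0), np.float64(28.0)) 44.1 [77. 15. 16.]
top 0.49 (467, -300) (np.float64(23.0), np.float64(30.0)) 43.3 [27. 53. 28.]
top pt 0.66 [279. 205.] [623.  26.]
top pt 0.47 [425. 275.] [ 461. -301.]
side 0.5 (463, -307) (np.float64(31.0), np.float64(28.0)) 62.2 [ 96. 110.  79.]
side pt 0.56 [251. 362.] [ 455. -302.]
```

```bash
python3 -m handwheel '[[0.18,0.15,0.9,0,0,0],[0,0,1,0,0,0],[0,0,1,0,0,0],[0,0,1,0,0,0],[0,0,0.8,0,0,0],[0,0,0.2,0,0,0],[0,0,0,0,0,0]]'
python3 -m handwheel '[[0,0,0,0,0,0],[0,0,0,0,0,0],[0,0,0,0,0,0],[0,0,0,0,0,0],[0,0,0,0,0,0],[0,0,0,0,0,0]]' 0.1 30
python3 -m handwheel '[[0,0,-0.3,0,0,0],[0,0,-0.7,0,0,0],[0,0,-1,0,0,0],[0,0,-1,0,0,0],[0,0,-1,0,0,0],[0,0,-1,0,0,0],[0,0,-1,0,0,0],[0,0,-1,0,0,0]]'
python3 - <<'E'
from h import *
toc(.003,.018,.14)
E
```

```text
clock: 29.88
position: [0.469, -0.2994, 0.0104]
ee_rot: [-2.684, -1.631, 0.001]
force: [-1.4, 0.1, 0.5]
width: 0.55
gripper_force: 0.0
clock: 30.38
position: [0.4694, -0.3006, 0.0115]
ee_rot: [2.685, 1.629, 0.001]
force: [0.0, 1.1, 7.0]
width: 0.271
gripper_force: 30.0
clock: 31.05
position: [0.4687, -0.3001, 0.152]
ee_rot: [-2.686, -1.63, 0.0]
force: [0.6, 0.7, -0.7]
width: 0.27
gripper_force: 30.0
yaw 62.51 turn units 0.0 shift units after turn 19.17 -2.14 0.6 z [-0.  0. -1.] t 31.1 charger [-0.0906 -0.3562] pz 0.152 w 0.27 gf 30.0 F [ 0.6  0.7 -0.7] q7 -0.3
```

The grip is shallow (tips at 11 mm), so I set it down and take it again lower.

```bash
python3 -m handwheel '[[0,0,1,0,0,0],[0,0,1,0,0,0],[0,0,1,0,0,0],[0,0,1,0,0,0],[0,0,1,0,0,0],[0,0,1,0,0,0],[0,0,0.8,0,0,0],[0,0,0.2,0,0,0]]'
python3 -m handwheel '[[0,0,0,0,0,0],[0,0,0,0,0,0],[0,0,0,0,0,0],[0,0,0.3,0,0,0],[0,0,0,0,0,0],[0,0,0,0,0,0]]' 0.5
python3 - <<'E'
from h import *
to(.464,-.304,.004,62.5)
for o in glasses("side"): print(*o)
E
```

```text
clock: 31.72
position: [0.4682, -0.3, 0.0096]
ee_rot: [-2.684, -1.629, 0.002]
force: [-11.0, 5.0, 41.8]
width: 0.276
gripper_force: 30.0
clock: 32.22
position: [0.4687, -0.3003, 0.0045]
ee_rot: [-2.686, -1.629, 0.001]
force: [-0.2, 0.5, -0.3]
width: 0.498
gripper_force: 0.0
yaw 62.49 turn units -0.0 shift units after turn -0.27 -0.12 0.03 z [-0.001  0.    -1.   ] t 32.2 charger [-0.0906 -0.3564] pz 0.0045 w 0.498 gf 0.0 F [-0.2  0.5 -0.3] q7 -0.44
0.81 (465, -308) (np.float64(31.0), np.float64(27.0)) 62.9 [ 90. 110.  79.]
pt 0.8 [254. 362.] [ 460. -304.]
pt 0.44 [298. 193.] [637. 230.]
```

```bash
python3 -m handwheel '[[-0.2,0,0,0,0,0],[0,0,0,0,0,0]]' >/dev/null
python3 -m handwheel '[[0,0,0,0,0,0],[0,0,0,0,0,0],[0,0,0,0,0,0],[0,0,0,0,0,0],[0,0,0,0,0,0],[0,0,0,0,0,0]]' 0.1 30
python3 -m handwheel '[[0,0,-0.3,0,0,0],[0,0,-0.7,0,0,0],[0,0,-1,0,0,0],[0,0,-1,0,0,0],[0,0,-1,0,0,0],[0,0,-1,0,0,0],[0,0,-1,0,0,0],[0,0,-1,0,0,0]]'
python3 -m handwheel '[[0,0,-0.8,0,0,0],[0,0,0,0,0,0]]'
python3 - <<'E'
from h import *
toc(.003,.018,.14)
E
```

```text
clock: 33.03
position: [0.4672, -0.3038, 0.0047]
ee_rot: [-2.686, -1.63, 0.0]
force: [-0.4, -0.8, 0.7]
width: 0.276
gripper_force: 30.0
clock: 33.7
position: [0.467, -0.3036, 0.1461]
ee_rot: [-2.686, -1.63, -0.0]
force: [0.0, -0.6, -0.6]
width: 0.279
gripper_force: 30.0
clock: 33.87
position: [0.469, -0.3043, 0.1644]
ee_rot: [2.682, 1.628, 0.004]
force: [-0.2, -0.8, -0.6]
width: 0.28
gripper_force: 30.0
yaw 62.51 turn units 0.0 shift units after turn 19.35 -2.25 1.22 z [ 0.005 -0.003 -1.   ] t 33.9 charger [-0.0899 -0.3603] pz 0.1644 w 0.28 gf 30.0 F [-0.2 -0.8 -0.6] q7 -0.29
```

```bash
python3 -m handwheel '[[0.97,-0.11,0,0,0,0],[0.97,-0.11,0,0,0,0],[0.97,-0.11,0,0,0,0],[0.97,-0.11,0,0,0,0],[0.97,-0.11,0,0,0,0],[0.97,-0.11,0,0,0,0],[0.97,-0.11,0,0,0,0],[0.97,-0.11,0,0,0,0]]' >/dev/null
python3 -m handwheel '[[0.97,-0.11,0,0,0,0],[0.97,-0.11,0,0,0,0],[0.97,-0.11,0,0,0,0],[0.97,-0.11,0,0,0,0],[0.97,-0.11,0,0,0,0],[0.97,-0.11,0,0,0,0],[0.97,-0.11,0,0,0,0],[0.97,-0.11,0,0,0,0]]' 
python3 -m handwheel '[[0.97,-0.11,0,0,0,0],[0.97,-0.11,0,0,0,0],[0.97,-0.11,0,0,0,0],[0.9,-0.11,0,0,0,0],[0,0,0,0,0,0],[0,0,0.5,0,0,0],[0,0,0.65,0,0,0],[0,0,0,0,0,0]]'
python3 - <<'E'
from h import *
toc(.003,.018,.14)
E
```

```text
clock: 35.2
position: [0.5791, -0.0114, 0.1602]
ee_rot: [-2.685, -1.63, 0.001]
force: [0.4, -0.1, -0.3]
width: 0.28
gripper_force: 30.0
clock: 35.87
position: [0.6046, 0.0572, 0.1341]
ee_rot: [-2.686, -1.628, 0.008]
force: [-0.6, -1.1, -1.0]
width: 0.277
gripper_force: 30.0
yaw 62.43 turn units 0.0 shift units after turn 0.18 0.08 -0.3 z [-0.005 -0.002 -1.   ] t 35.9 charger [0.0002 0.0151] pz 0.1341 w 0.277 gf 30.0 F [-0.6 -1.1 -1. ] q7 -1.0
```

```bash
python3 -m handwheel '[[0.15,0.1,-0.2,0,0,0],[0,0,0,0,0,0],[0,0,0,0,0,0]]'
python3 -m handwheel '[[0,0,0,0,0,0],[0,0,0,0,0,0],[0,0,0,0,0,0],[0,0,0,0,0,0],[0,0,-1,0,0,0],[0,0,-1,0,0,0],[0,0,-1,0,0,0],[0,0,-1,0,0,0]]' 0.5 >/dev/null
python3 -m handwheel '[[-1,0,0,0,0,1],[-1,0,0,0,0,1],[-1,0,0,0,0,1],[-1,0,0,0,0,1],[-1,0,0,0,0,1],[-1,0,0,0,0,1],[-1,0,0,0,0,1],[-1,0,0,0,0,1]]'
python3 - <<'E'
from h import *
toc(-.077,.002,.072,-7.06)
g=cam("top"); save(g,"t4"); cv2.imwrite("pics/t4b.png",cv2.resize(g["image"][120:360,170:490,::-1],(800,600)))
for n in("top","side"):
    for o in glasses(n): print(n,*o)
E
```

```text
clock: 36.12
position: [0.6104, 0.0609, 0.1423]
ee_rot: [2.686, 1.629, 0.002]
force: [0.2, -0.2, 0.0]
width: 0.282
gripper_force: 30.0
clock: 37.45
position: [0.5044, -0.0581, 0.2218]
ee_rot: [3.032, 0.82, 0.0]
force: [0.1, 0.8, -0.3]
width: 0.499
gripper_force: 0.0
yaw 30.27 turn units 9.33 shift units after turn 0.4 -5.68 7.49 z [ 0. -0. -1.] t 37.5 charger [-0.085  -0.1116] pz 0.2218 w 0.499 gf 0.0 F [ 0.1  0.8 -0.3] q7 -1.21
top 0.71 (620, 28) (np.float64(29.0), np.float64(30.0)) 56.5 [87. 15. 17.]
top 0.67 (621, 43) (np.float64(80.0), np.float64(69.0)) 82.0 [51. 47. 49.]
top 0.52 (614, 62) (np.float64(30.0), np.float64(27.0)) 0.0 [28. 56. 32.]
top pt 0.59 [280. 207.] [617.  24.]
top pt 0.44 [263. 209.] [612.  63.]
side 0.42 (620, 178) (np.float64(15.0), np.float64(20.0)) 82.7 [53. 80. 51.]
side pt 0.36 [295. 208.] [615. 156.]
```

View pics/t4b.png

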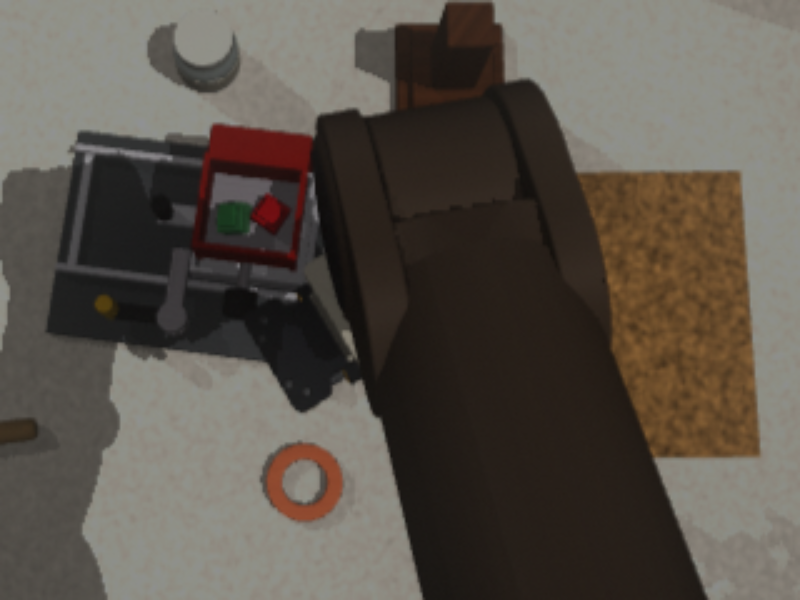

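Both pieces lie in the hopper, green at (233,217) and red at (268,212) in the crop. The lever points +y with its nose across the channel. Now the gate knob.

```bash
python3 -m handwheel '[[0,0,0,0,0,1],[0,0,0,0,0,1],[0,0,0,0,0,1],[0,0,0,0,0,1],[0,0,0,0,0,1],[0,0,0,0,0,1],[0,0,0,0,0,1],[0,0,0,0,0,1]]' >/dev/null
python3 -m handwheel '[[0,0,0,0,0,1],[0,0,0,0,0,0.33],[0.2,-0.7,0,0,0,0],[0.2,-1,0,0,0,0],[0,-1,0,0,0,0],[0,-1,0.5,0,0,0],[0,-1,1,0,0,0],[0,-0.98,1,0,0,0]]' >/dev/null
python3 -m handwheel '[[0,0,0.5,0,0,0],[0,0,0,0,0,0],[0,0,0,0,0,0]]' >/dev/null
python3 - <<'E'
from h import *
toc(-.079,.002,.072,-7.06)
E
```

```text
yaw -6.74 turn units 0.08 shift units after turn -0.1 0.04 4.47 z [-0.001 -0.    -1.   ] t 39.4 charger [-0.077   0.0027] pz 0.1614 w 0.499 gf 0.0 F [-0.6  0.   0.2] q7 -2.09
```

```bash
python3 -m handwheel '[[-0.1,0,1,0,0,0.08],[0,0,1,0,0,0],[0,0,1,0,0,0],[0,0,1,0,0,0],[0,0,0.45,0,0,0],[0,0,0,0,0,0]]'
python3 -m handwheel '[[0,0,0,0,0,0],[0,0,0,0,0,0],[0,0,0,0,0,0],[0,0,0,0,0,0],[0,0,0,0,0,0],[0,0,0,0,0,0]]' 0.1 35
python3 -m handwheel '[[-0.3,0,0,0,0,0],[-0.5,0,0,0,0,0],[-0.5,0,0,0,0,0],[-0.5,0,0,0,0,0],[-0.5,0,0,0,0,0],[-0.5,0,0,0,0,0],[-0.4,0,0,0,0,0],[0,0,0,0,0,0]]'
python3 - <<'E'
from h import *
toc(-.144,.002,.072,-7.06)
E
```

```text
clock: 39.88
position: [0.524, 0.0538, 0.0718]
ee_rot: [3.135, -0.197, -0.003]
force: [0.2, -0.4, 0.1]
width: 0.501
gripper_force: 0.0
clock: 40.38
position: [0.5254, 0.0539, 0.0739]
ee_rot: [3.134, -0.197, 0.003]
force: [-1.6, -4.1, 5.6]
width: 0.294
gripper_force: 35.0
clock: 41.05
position: [0.461, 0.0626, 0.0739]
ee_rot: [3.135, -0.195, 0.003]
force: [-2.5, -1.7, 9.9]
width: 0.294
gripper_force: 35.0
yaw -7.13 turn units -0.02 shift units after turn -0.05 0.04 0.09 z [ 0.002 -0.001 -1.   ] t 41.0 charger [-0.143   0.0028] pz 0.0739 w 0.294 gf 35.0 F [-2.5 -1.7  9.9] q7 -2.22
```

```bash
python3 -m handwheel '[[-0.2,0,0,0,0,0],[0,0,0,0,0,0],[0,0,0,0,0,0],[0,0,0,0,0,0],[0,0,0,0,0,0],[0,0,0,0,0,0]]'
python3 - <<'E'
from h import *
toc(-.144,.002,.072,-7.06)
g=cam("top"); a=cv2.resize(g["image"][150:270,170:330,::-1],(800,600)); cv2.imwrite("pics/t5b.png",a)
E
```

```text
clock: 41.55
position: [0.4609, 0.0627, 0.074]
ee_rot: [-3.135, 0.198, -0.01]
force: [9.6, -4.8, -1.0]
width: 0.295
gripper_force: 35.0
yaw -7.22 turn units -0.04 shift units after turn -0.05 0.04 0.1 z [ 0.007  0.    -1.   ] t 41.5 charger [-0.1431  0.0029] pz 0.074 w 0.295 gf 35.0 F [ 9.6 -4.8 -1. ] q7 -2.22
```

View pics/t5b.png

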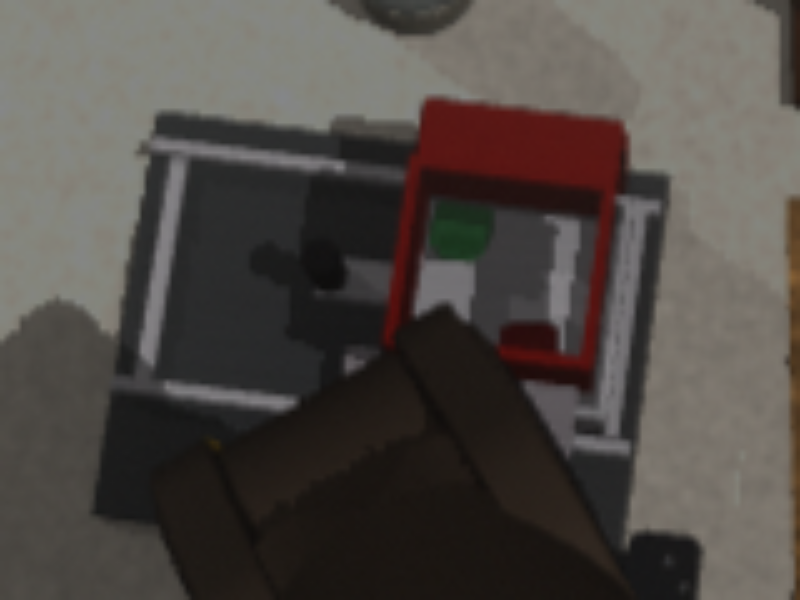

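Gate out, and both pieces have dropped: green at (460,230), red at (530,335) in the crop. I push the gate home.

```bash
python3 -m handwheel '[[0.4,0,0,0,0,0],[0.5,0,0,0,0,0],[0.5,0,0,0,0,0],[0.5,0,0,0,0,0],[0.5,0,0,0,0,0],[0.5,0,0,0,0,0],[0.5,0,0,0,0,0],[0.2,0,0,0,0,0]]' >/dev/null
python3 -m handwheel '[[0,0,0,0,0,0],[0,0,0,0,0,0],[0,0,0,0,0,0]]'
python3 -m handwheel '[[0,0,0,0,0,0],[0,0,0,0,0,0],[0,0,0,0,0,0],[0,0,-0.7,0,0,0],[0,0,-0.8,0,0,0],[0,0,-0.9,0,0,0],[0,0,-1,0,0,0],[0,0,-1,0,0,0]]' 0.45 >/dev/null
python3 - <<'E'
from h import *
toc(-.0865,.117,.06,-7.06)
g=cam("side"); 
for l,z in(("gate_knob",.08),("lever_post",.08),("tray_post",.086)):
  for r in place_of(l,"side")[:2]:print(l,r["score"],W2C(ray(g,np.array(r["point"])*[560,420],z)))
E
```

```text
clock: 42.52
position: [0.5262, 0.0537, 0.0736]
ee_rot: [3.133, -0.196, -0.006]
force: [-10.9, -2.7, 19.4]
width: 0.296
gripper_force: 35.1
yaw -7.12 turn units -0.02 shift units after turn -0.57 -5.69 5.07 z [-0.  0. -1.] t 43.2 charger [-0.075   0.0033] pz 0.1614 w 0.45 gf 0.0 F [ 0.1 -0.6 -0.3] q7 -2.1
gate_knob 0.51 [-0.0738215  0.0024429]
gate_knob 0.26 [ 0.14174283 -0.24283113]
lever_post 0.6 [-0.08168206  0.1274429 ]
```

```bash
python3 -m handwheel '[[-0.1,-0.9,0,0,0,0],[-0.1,-1,0,0,0,0],[-0.1,-1,0,0,0,0],[-0.1,-1,0,0,0,0],[-0.1,-1,0,0,0,0],[-0.1,-0.8,0,0,0,0],[0,0,1,0,0,0],[0,0,1,0,0,0]]' >/dev/null
python3 -m handwheel '[[0,0,1,0,0,0],[0,0,1,0,0,0],[0,0,1,0,0,0],[0,0,0,0,0,0],[0,0,0,0,0,0]]' 
python3 -m handwheel '[[0,0,0,0,0,0],[0,0,0,0,0,0],[0,0,0,0,0,0],[0,0,0,0,0,0],[0,0,0,0,0,0],[0,0,0,0,0,0]]' 0.05 12
python3 - <<'E'
from h import *
toc(-.0865,.117,.06,-7.06)
E
```

```text
clock: 44.47
position: [0.5294, 0.1686, 0.0592]
ee_rot: [3.134, -0.195, -0.006]
force: [-0.1, 0.2, 0.9]
width: 0.448
gripper_force: 0.0
clock: 44.97
position: [0.5313, 0.1691, 0.0614]
ee_rot: [-3.135, 0.196, -0.002]
force: [-1.1, 0.2, 5.4]
width: 0.167
gripper_force: 12.0
yaw -7.15 turn units -0.02 shift units after turn -0.01 0.01 0.07 z [ 0.001  0.    -1.   ] t 45.0 charger [-0.0863  0.1172] pz 0.0614 w 0.167 gf 12.0 F [-1.1  0.2  5.4] q7 -2.39
```

```bash
python3 -m handwheel '[[-0.37,0.02,0,0,0,0],[-0.37,0.08,0,0,0,0],[-0.38,0.15,0,0,0,0],[-0.37,0.19,0,0,0,0],[-0.32,0.26,0,0,0,0],[-0.3,0.29,0,0,0,0],[0,0,0,0,0,0]]'
python3 - <<'E'
from h import *
toc(-.142,.064,.06,-7.06)
E
```

```text
clock: 45.55
position: [0.4829, 0.1576, 0.0613]
ee_rot: [-3.133, 0.189, 0.003]
force: [-9.0, 10.5, 10.5]
width: 0.173
gripper_force: 12.0
yaw -6.92 turn units 0.04 shift units after turn -0.46 1.79 0.06 z [-0.002  0.003 -1.   ] t 45.5 charger [-0.1329  0.0998] pz 0.0613 w 0.173 gf 12.0 F [-9.  10.5 10.5] q7 -2.41
```

```bash
python3 -m handwheel '[[0,0.35,0,0,0,0],[-0.1,0.4,0,0,0,0],[-0.1,0.4,0,0,0,0],[-0.1,0.4,0,0,0,0],[-0.1,0.3,0,0,0,0],[0,0.2,0,0,0,0],[0,0,0,0,0,0]]'
python3 - <<'E'
from h import *
toc(-.142,.064,.06,-7.06)
E
```

```text
clock: 46.13
position: [0.4714, 0.1207, 0.0608]
ee_rot: [-3.128, 0.188, 0.001]
force: [-2.5, 24.9, -7.6]
width: 0.178
gripper_force: 12.0
yaw -6.88 turn units 0.05 shift units after turn -0.11 -0.11 0.04 z [-0.     0.008 -1.   ] t 46.1 charger [-0.1398  0.0618] pz 0.0608 w 0.178 gf 12.0 F [-2.5 24.9 -7.6] q7 -2.35
```

```bash
python3 -m handwheel '[[0,0,0,0,0,0],[0,0,0,0,0,0],[0,0,-0.7,0,0,0],[0,0,-1,0,0,0],[0,0,-1,0,0,0],[0,0,-1,0,0,0],[0,0,-1,0,0,0],[0,0,-0.6,0,0,-1]]' 0.4 >/dev/null
python3 -m handwheel '[[0,0,0,0,0,-1],[0,0,0,0,0,-1],[0,0,0,0,0,-1],[0,0,0,0,0,-1],[0,0,0,0,0,-1],[0,0,0,0,0,-1],[0,0,0,0,0,-1],[0,0,0,0,0,-1]]' >/dev/null
python3 -m handwheel '[[0,0,0,0,0,-1],[0,0,0,0,0,-1],[0,0,0,0,0,-1],[0,0,0,0,0,-1],[0,0,0,0,0,-1],[0,0,0,0,0,-1],[0,0,0,0,0,-1],[0,0,0,0,0,-1]]' >/dev/null
python3 -m handwheel '[[0,0,0,0,0,-1],[0,0,0,0,0,-1],[0,0,0,0,0,-1],[0,0,0,0,0,-1],[0,0,0,0,0,-1],[0,0,0,0,0,-0.5],[0,0,0,0,0,0]]'
python3 - <<'E'
from h import *
toc(.003,.082,.066,82.94)
for n in("top","side"):
    g=cam(n); save(g,n+"6")
    for l,z in(("lever_post",.08),("tray_post",.086)):
        for r in place_of(l,n)[:2]:
            p=np.array(r["point"])*[560,420]; print(n,l,round(r["score"],2),W2C(ray(g,p,z)).round(4))
a=g["image"][120:270,200:400,::-1]; cv2.imwrite("pics/s6b.png",cv2.resize(a,(800,600)))
E
```

```text
clock: 48.72
position: [0.4717, 0.1143, 0.166]
ee_rot: [-2.353, -2.081, 0.004]
force: [0.9, -0.7, 0.6]
width: 0.398
gripper_force: 0.0
yaw 82.98 turn units 0.01 shift units after turn 1.32 7.09 5.0 z [-0.002 -0.001 -1.   ] t 48.7 charger [-0.1387  0.0555] pz 0.166 w 0.398 gf 0.0 F [ 0.9 -0.7  0.6] q7 -0.84
top tray_post 0.66 [0.0075 0.0858]
side lever_post 0.56 [-0.1429  0.0622]
```

View pics/s6b.png

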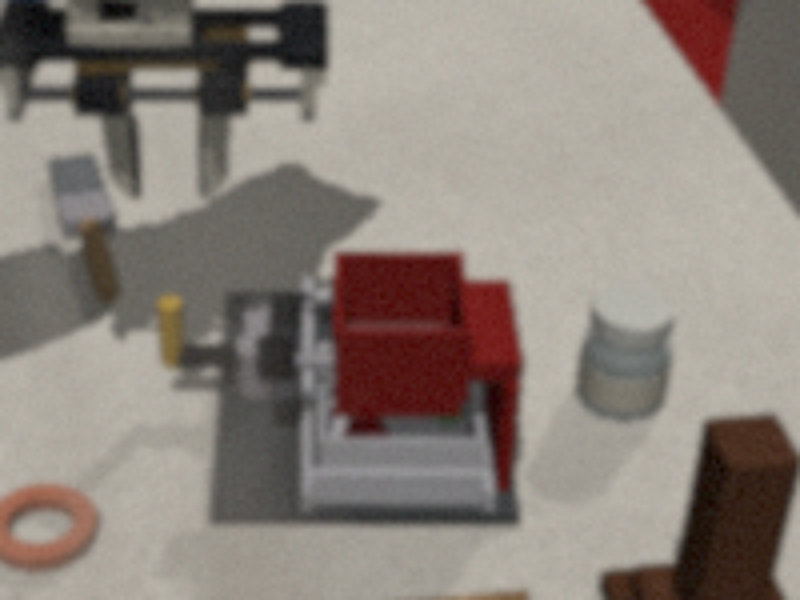

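The lever is free, its post at (172,330) in the crop with the handle toward -x. Red (365,423) and green (450,413) are in the tray, and the gate is home. I draw the tray out.

```bash
python3 -m handwheel '[[0.2,0.9,0,0,0,0],[0.2,1,0,0,0,0],[0.2,1,0,0,0,0],[0.2,1,0,0,0,0],[0.2,1,0,0,0,0],[0.2,1,0,0,0,0],[0.15,0.8,0,0,0,0],[0.05,0.4,0,0,0,0]]' >/dev/null
python3 -m handwheel '[[0,0,0,0,0,0],[0,0,1,0,0,0],[0,0,1,0,0,0],[0,0,1,0,0,0],[0,0,1,0,0,0],[0,0,0.7,0,0,0],[0,0,0,0,0,0],[0,0,0,0,0,0]]'
python3 -m handwheel '[[0,0,0,0,0,0],[0,0,0,0,0,0],[0,0,0,0,0,0],[0,0,0,0,0,0],[0,0,0,0,0,0],[0,0,0,0,0,0]]' 0.05 25
python3 - <<'E'
from h import *
toc(.003,.188,.066,82.94)
E
```

```text
clock: 50.35
position: [0.617, 0.125, 0.0726]
ee_rot: [-2.355, -2.079, 0.002]
force: [0.4, 0.2, -0.2]
width: 0.402
gripper_force: 0.0
clock: 50.85
position: [0.6179, 0.1256, 0.0736]
ee_rot: [2.355, 2.079, 0.001]
force: [-2.5, 0.3, 6.3]
width: 0.161
gripper_force: 25.0
yaw 82.87 turn units -0.02 shift units after turn 5.17 -0.1 0.38 z [ 0.001  0.001 -1.   ] t 50.9 charger [0.0051 0.0846] pz 0.0736 w 0.161 gf 25.0 F [-2.5  0.3  6.3] q7 -0.87
```

```bash
python3 -m handwheel '[[0.3,0,0,0,0,0],[0.5,0,0,0,0,0],[0.5,0,0,0,0,0],[0.5,0,0,0,0,0],[0.5,0,0,0,0,0],[0.5,0,0,0,0,0],[0.5,0,0,0,0,0],[0.5,0,0,0,0,0]]'
python3 -m handwheel '[[0.5,0,0,0,0,0],[0.4,0,0,0,0,0],[0.3,0,0,0,0,0],[0.3,0,0,0,0,0],[0.2,0,0,0,0,0],[0.2,0,0,0,0,0],[0.15,0,0,0,0,0],[0,0,0,0,0,0]]'
python3 - <<'E'
from h import *
toc(.003,.188,.066,82.94)
E
```

```text
clock: 51.52
position: [0.6273, 0.2017, 0.0727]
ee_rot: [-2.355, -2.079, 0.0]
force: [-0.9, -3.1, 1.6]
width: 0.161
gripper_force: 25.0
clock: 52.18
position: [0.6315, 0.2381, 0.0706]
ee_rot: [2.356, 2.076, -0.009]
force: [-1.7, -7.3, -6.1]
width: 0.167
gripper_force: 25.0
yaw 82.79 turn units -0.04 shift units after turn -0.5 -0.08 0.23 z [-0.003 -0.005 -1.   ] t 52.2 charger [0.0047 0.198 ] pz 0.0706 w 0.167 gf 25.0 F [-1.7 -7.3 -6.1] q7 -1.0
```

```bash
python3 -m handwheel '[[-0.3,0,0,0,0,0],[0,0,0,0,0,0],[0,0,0,0,0,0]]' >/dev/null
python3 -m handwheel '[[0,0,0,0,0,0],[0,0,0,0,0,0],[0,0,-0.5,0,0,0],[0,0,-1,0,0,0],[0,0,-1,0,0,0],[0,0,-1,0,0,0],[0,0,-1,0,0,0],[0,0,-1,0,0,0]]' 0.4 >/dev/null
python3 -m handwheel '[[1,0,-0.5,0,0,0],[1,0,0,0,0,0],[1,0,0,0,0,0],[1,0,0,0,0,0],[1,0,0,0,0,0],[0,0,0,0,0,0]]'
python3 - <<'E'
from h import *
for n in("top","side"):
    g=cam(n); save(g,n+"7")
    for l,z in(("gate_knob",.08),("lever_post",.08),("tray_post",.086),("tray",.01)):
        for r in place_of(l,n)[:2]:
            p=np.array(r["point"])*[560,420]; print(n,l,round(r["score"],2),W2C(ray(g,p,z)).round(4))
a=cv2.imread("pics/top7.png")[150:270,150:310]; cv2.imwrite("pics/t7b.png",cv2.resize(a,(800,600)))
E
```

```text
clock: 53.6
position: [0.6424, 0.3408, 0.1942]
ee_rot: [-2.347, -2.083, -0.006]
force: [-1.3, -0.1, 0.1]
width: 0.398
gripper_force: 0.0
top gate_knob 0.84 [-0.0766 -0.0004]
top tray 0.71 [-0.0035  0.1002]
top tray 0.55 [-0.2207  0.2686]
side gate_knob 0.53 [-0.0785 -0.0017]
side lever_post 0.85 [-0.1417  0.0636]
side tray_post 0.58 [-0.0883 -0.0068]
side tray_post 0.46 [-0.0015  0.1856]
```

View pics/t7b.png

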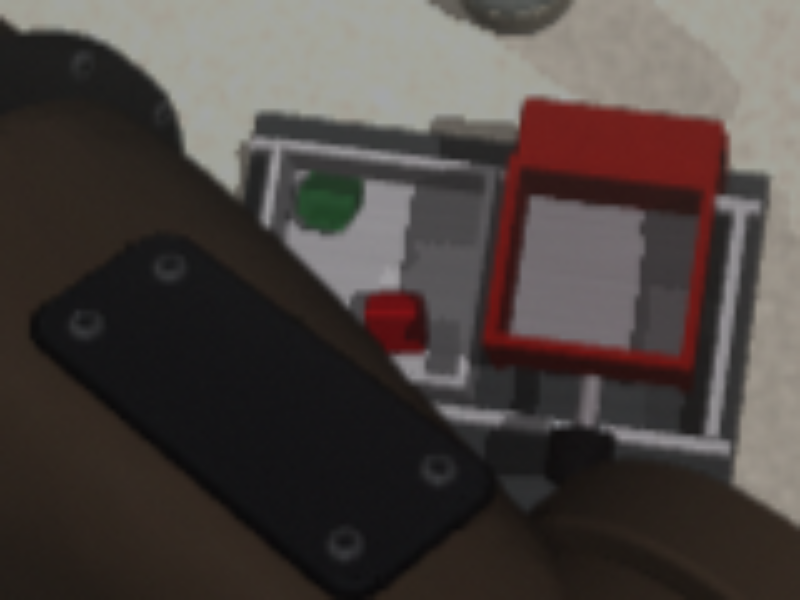

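Run:
```python
from h import *
g=cam("top")
for u,v in((497,175),(470,380),(283,150)): print(W2C(ray(g,(150+u/5,150+v/5),.055)),W2C(ray(g,(150+u/5,150+v/5),.02)))
```

```text
[0.04804397 0.05419243] [0.05622408 0.05788282]
[-0.04444323  0.05392727] [-0.03924636  0.0576091 ]
[0.04830506 0.15014293] [0.0564936  0.15692827]
```

```bash
python3 -c "
from cell import *
print(sign_off())"
```

```text
the job is handed in; nothing more can be done
None
```

I handed the job in; the sign-off gave no verdict. The last pictures show both glass pieces present (red and green) in the tray at its end stop (y about 105 mm). The gate is home, the lever is free, and the arm is clear of everything.

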